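# Fetch the boxed-in sample jar for check-weighing

## Task

The small golden jar with the blue lid is boxed in by the three tall bottles in the filled tray. First clear all three bottles into the empty tray, then stand the golden jar upright in the middle of the scale's round pan, and after that put every bottle back upright just where it stood before. Set things down gently without dropping or tipping them, and leave the two brown jars where they are.

Things in the scene. Friction and masses are not known exactly. Their poses are not given: they have to be found in the camera images.
- sample_jar_center (a point): the wanted jar: golden content, blue lid, cream label, 44 mm diameter, 48 mm tall, about 0.09 kg, in the middle of the back row of the filled tray (away from the robot), with a bottle on its left, one on its right and one in front, about 12 mm from each. Point at its centre, 24 mm above its foot, z up
- bottle_amber_center (a point): tall round bottle of amber-brown glass, brass cap, cream label with a brown stripe: straight body 60 mm diameter up to 116 mm, shoulder to 129 mm, cap 33 mm diameter, 155 mm tall overall, about 0.3 to 0.6 kg. Stands upright in the filled tray; which of the bottles has which of the three places there changes. Point at its centre, 77.5 mm above its foot, z up along the bottle
- bottle_green_center (a point): tall round bottle of dark green glass, green cap, cream label with a green stripe: straight body 60 mm diameter up to 116 mm, shoulder to 129 mm, cap 33 mm diameter, 155 mm tall overall, about 0.3 to 0.6 kg. Stands upright in the filled tray; which of the bottles has which of the three places there changes. Point at its centre, 77.5 mm above its foot, z up along the bottle
- bottle_red_center (a point): tall round bottle of dark red glass, black cap, cream label with a red stripe: straight body 60 mm diameter up to 116 mm, shoulder to 129 mm, cap 33 mm diameter, 155 mm tall overall, about 0.3 to 0.6 kg. Stands upright in the filled tray; which of the bottles has which of the three places there changes. Point at its centre, 77.5 mm above its foot, z up along the bottle
- jar_left_center (a point): small jar of dark brown spread with a copper lid, 44 mm diameter, 48 mm tall, standing in the filled tray at its front (robot side), on the left (+y) side; stays where it is. Point at its centre, 24 mm above its foot
- jar_right_center (a point): small jar of dark brown spread with a copper lid, 44 mm diameter, 48 mm tall, standing in the filled tray at its front (robot side), on the right (-y) side; stays where it is. Point at its centre, 24 mm above its foot
- stock_tray: the filled tray: fixed aluminium tray 265 x 162 mm over its rim, 20 mm high, floor 3 mm thick, inside 243 x 140 mm. Origin under its centre at table height; its own y is the long way, x the short way pointing away from the robot. Things stand in it in two rows 64 mm apart, three places 64 mm apart to a row: the back row holds bottle, golden jar, bottle, the front row brown jar, bottle, brown jar
- spare_tray: the empty tray: fixed aluminium tray 265 x 162 mm over its rim, 20 mm high, floor 3 mm thick, inside 243 x 140 mm, on the left or the right of the filled tray. Origin under its centre at table height; its own x is the long way, y the short way. The bottles are to stand on its floor
- scale_pan (a point): centre of the top of the bench scale's round steel pan, 130 mm diameter, 62 mm above the table, rigid, fixed; the white scale (its keypad towards the robot) stands on the other side from the empty tray. z up

How it is judged:
By the outcome, as a careful person would: the job done as asked, in the order asked, and still so for the second after the job is handed in, with the robot touching nothing.
It also fails if it takes over 144 s, if anything falls off the work surface, if the arm or the gripper's body presses on something with over 40 N, if the wrist force passes 120 N, or if a joint passes its speed limit or range.

## Robot

A 6-joint arm with a two-finger parallel gripper is mounted at the origin on the work surface. World frame = base frame: x ahead of the robot, y to its left, z up, the work surface at z = 0. Lengths are in m, angles in rad, forces in N, time in s.
With the tool pointing down it reaches from about 0.3 to 0.875 m from the base axis. Payload 6.4 kg.
Tool frame: the origin (TCP) lies midway between the tips of the shut fingers; the grasp point (between the pads) lies robot.grip_depth behind it (robot.grip_depth is the distance from the TCP to the grasp point, in m); z points along the fingers, y is the line along which they close (so a half turn about z gives the same grasp; the last joint's range is limited). The gripper opens to 88 mm and grips with 3 to 60 N. Pads are 18 mm wide; open, the fingers measure 123 mm over their backs; the gripper's body (75 mm by 187 mm) begins 45 mm behind the grasp point.
Start: joints at [-1.547, 0.181, 1.607, -0, 1.354, -0.206], TCP at [0.131, -0.56, 0.213] pointing down, gripper open.
Joint ranges: [-2.99, 2.99], [-0.89, 2.07], [0.3, 2.58], [-1.14, 4.28], [0, 2.63], [-3.12, 3.12]. Speed limits (rad/s): [2.57, 2.57, 3.01, 3.14, 3.14, 3.14].

## Interface

Orientations are given as a 3x3 rotation matrix whose columns are the frame's x, y, z axes.
In Python, from station import robot, camera, ticket gives the robot as it stands.
- The arm moves only by the tool carry_out, never from a script. Its argument "plan" is text: rows parted by semicolons, each of 6 numbers parted by spaces: the shift along the tool's x, y, z in mm, then the turn, a rotation vector about the tool's x, y, z in rad. A call has 1 to 8 rows; each row shifts and turns the commanded pose from where the row before left it, along the tool's axes as they then stand; what a row does not reach is not made up. A row lasts 1/8 s, in which the tool goes at most 62.5 mm and 10.7 degrees, less where a joint would pass 70% of its speed; a pose out of reach is approached as far as the arm can. A call is refused whole if a number of a shift passes 62.5 or a number of a turn 0.188, either way. A call with a gripper value outside its range is refused whole. "gripper" is the finger opening in mm, from 0 to 88.1, set as the call begins (left out, the last holds). The fingers move at their own pace and stop on an object; "newtons" is the grip in N (left out, the last holds). Time passes only in rows, so rows that do not move let the fingers close. It gives the time, the measured TCP pose, the force, the opening and the grip force at its end, in the units of the state.
- robot.observe(): the state, without advancing time (a new reading comes with each control period).
- camera(name): name is "side" or "top" or "wrist"; returns a dict with "color" (420x560x3 uint8, red, green, blue), "K" (3x3 intrinsics, pixels), "R" (3x3) and "t" (3): a world point X has camera coordinates R X + t. Camera axes: x right, y down, z forward; pixel columns grow to the right and rows downward; lengths in m; the calibration is good to about 2 mm. A picture is of the moment at which its call begins. There is no depth.
- ticket.finish_job(): hands the job in; it is judged then, once.
The state is a dict: "t": time; "joint_positions": joint angles; "joint_velocities": joint speeds; "joint_torque": joint torques, N m; "tool_pos": TCP position; "tcp_rot": TCP orientation; "wrist_force": force on the tool from outside, world axes, zero at the start; "ft_torque": the same for the moment, N m; "width": finger opening in m; "finger_force": force on a finger pad.
Only numpy, scipy, OpenCV 4.12 (cv2) and the standard library are available. Lean on these libraries where they do the work, as an engineer would, in place of code of your own. Each camera call takes 0.05 s, during which the arm holds its last target. There are 200 camera calls.

## Working session

There is one attempt and no reset: what is moved stays moved. The work goes in short steps, Python scripts to look and compute and a tool call to move; the robot and the scene stay as the last step left them, time stands still between calls to the robot, and variables do not carry over. Pictures are saved under pics/ and viewed, at most 14 in all, crops included, and the job is handed in when it is done.

Besides the shell and the picture viewer there is one more tool, called by a JSON object that holds its "op" and its "data". carry_out: Moves the arm, as the interface text tells. Its arguments: {"type":"object","properties":{"plan":{"type":"string"},"gripper":{"type":"number"},"newtons":{"type":"number"}},"required":["plan"]}

```bash
mkdir -p pics; ls
python3 - <<'E'
from station import robot,camera
import cv2,numpy as np
for n in("top","side"):
    c=camera(n); cv2.imwrite(f"pics/{n}0.png",c["color"][:,:,::-1]); print(n,c["K"].tolist(),np.round(c["R"],4).tolist(),c["t"].tolist())
s=robot.observe(); print(s["t"],s["tool_pos"],s["tcp_rot"],s["width"],robot.grip_depth)
E
```

```text
pics
top [[459.78986145673775, 0.0, 280.24194600579074], [0.0, 459.78986145673775, 205.77245841581498], [0.0, 0.0, 1.0]] [[-0.0218, -0.9997, -0.0131], [-0.9811, 0.0239, -0.1918], [0.192, 0.0087, -0.9814]] [0.015824828400719436, 0.5763546972111472, 0.9320842900057548]
side [[453.6115609549245, 0.0, 274.5588546426665], [0.0, 453.6115609549245, 209.9121652423477], [0.0, 0.0, 1.0]] [[-0.8306, -0.5568, 0.0087], [-0.344, 0.5008, -0.7943], [0.4379, -0.6628, -0.6075]] [0.4579770842029905, 0.2533589248705548, 0.8579911833191702]
0.1 [ 0.13096833 -0.55938972  0.21234044] [[ 9.73721286e-01  2.27742961e-01 -4.11607399e-05]
 [ 2.27742773e-01 -9.73720216e-01  1.47356402e-03]
 [ 2.95514788e-04 -1.44421471e-03 -9.99998913e-01]] 0.08770407398915721 0.0187
```

View pics/top0.png

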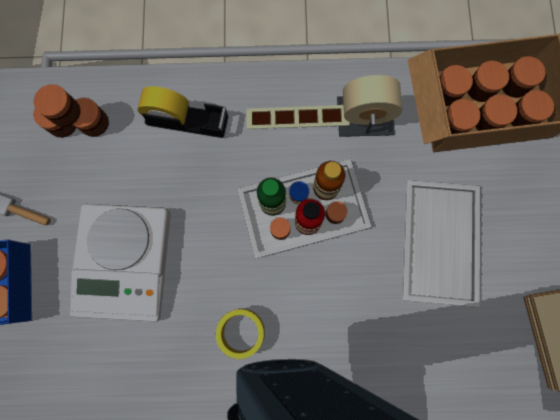

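View pics/side0.png

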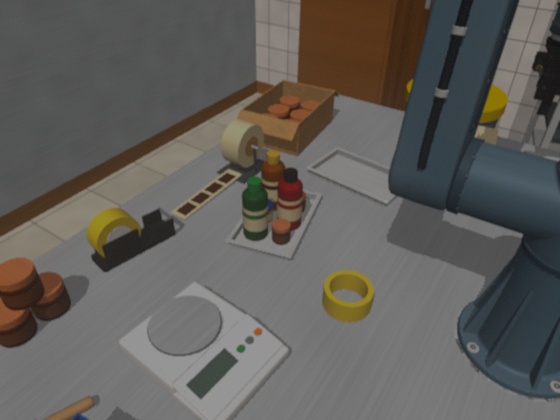

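The top view shows green back-left (cap ≈ 267,187), amber back-right (≈ 331,170), red in front (≈ 311,210) and the golden jar's lid at ≈ (298,191). The spare tray is to the right around (443,242), and the pan is at ≈ (118,239). I'll take an enlarged crop next.

Run:
```python
import cv2
a=cv2.imread("pics/top0.png")
cv2.imwrite("pics/c1.png",cv2.resize(a[150:265,230:380],None,fx=5,fy=5,interpolation=cv2.INTER_CUBIC))
```

```text
(no output)
```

View pics/c1.png

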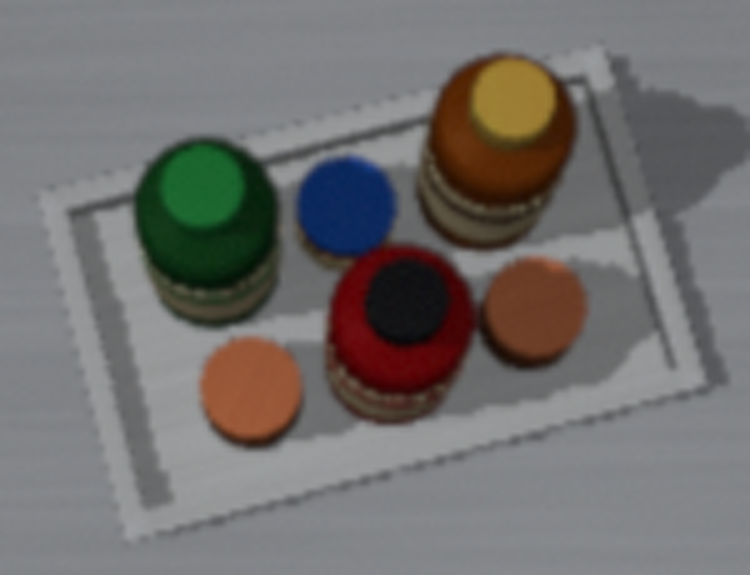

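In the crop (5×, offset 230,150) the cap centres are green (203,187), amber (513,98) and red (407,302). The lids are at gold (346,206) and brown (251,388) and (534,308). The tray corners are (42,195), (603,47), (718,383) and (130,540).

```bash
cat > h.py <<'E'
import numpy as np, cv2
def ray(c,uv,z):
    d=c["R"].T@np.linalg.inv(c["K"])@np.array([uv[0],uv[1],1.]); o=-c["R"].T@c["t"]
    return (o+d*(z-o[2])/d[2])[:2]
E
python3 - <<'E'
from station import camera
from h import *
c=camera("top")
f=lambda u,v,z: ray(c,((u+.5)/5+230-.5,(v+.5)/5+150-.5),z)
P=dict(green=f(203,187,.158),amber=f(513,98,.158),red=f(407,302,.158),gold=f(346,206,.051),bl=f(251,388,.051),br=f(534,308,.051))
C=[f(*q,.02) for q in((42,195),(603,47),(718,383),(130,540))]
for k,v in P.items():print(k,v.round(4))
print("corners",np.round(C,4).tolist(),np.mean(C,0))
# grid: local x=back(+), y=left(+)
G=dict(green=(32,64),gold=(32,0),amber=(32,-64),bl=(-32,64),red=(-32,0),br=(-32,-64))
A=np.array([G[k] for k in P])/1000;B=np.array([P[k] for k in P])
a=A@[1,1j];b=B@[1,1j];am,bm=a.mean(),b.mean()
r=np.vdot(a-am,b-bm);r/=abs(r);th=np.angle(r);o=bm-r*am
print("th",th,"origin",o);
for k,z in zip(P,o+r*a):print(k,np.round([z.real,z.imag],4))
S=[ray(c,q,.02) for q in((409,182),(481,183),(479,304),(404,300))];print("spare",np.round(S,4).tolist(),np.mean(S,0))
print("pan",ray(c,(118,239),.062))
E
python3 - <<'E'
import cv2
a=cv2.imread("pics/top0.png")
b=cv2.resize(a[170:315,395:490],None,fx=4,fy=4,interpolation=cv2.INTER_CUBIC)
d=cv2.resize(a[195:340,65:170],None,fx=4,fy=4,interpolation=cv2.INTER_CUBIC)
cv2.imwrite("pics/c2.png",cv2.hconcat([b,d[:,:420]]))
E
```

```text
green [0.5941 0.0203]
amber [ 0.6268 -0.1012]
red [ 0.5469 -0.0571]
gold [ 0.6097 -0.0384]
bl [0.5308 0.0045]
br [ 0.5627 -0.1179]
corners [[0.6252, 0.0969], [0.6878, -0.1582], [0.5328, -0.2009], [0.4697, 0.0591]] [ 0.57887719 -0.05076104]
th 0.25962427233535035 origin (0.5784970472509368-0.04831658507965912j)
green [0.593  0.0218]
amber [ 0.6259 -0.102 ]
red [ 0.5476 -0.0565]
gold [ 0.6094 -0.0401]
bl [0.5311 0.0053]
br [ 0.564  -0.1184]
spare [[0.6309, -0.287], [0.6246, -0.4473], [0.3604, -0.4152], [0.3722, -0.2569]] [ 0.49702263 -0.35158587]
pan [0.5121222  0.34716845]
```

View pics/c2.png

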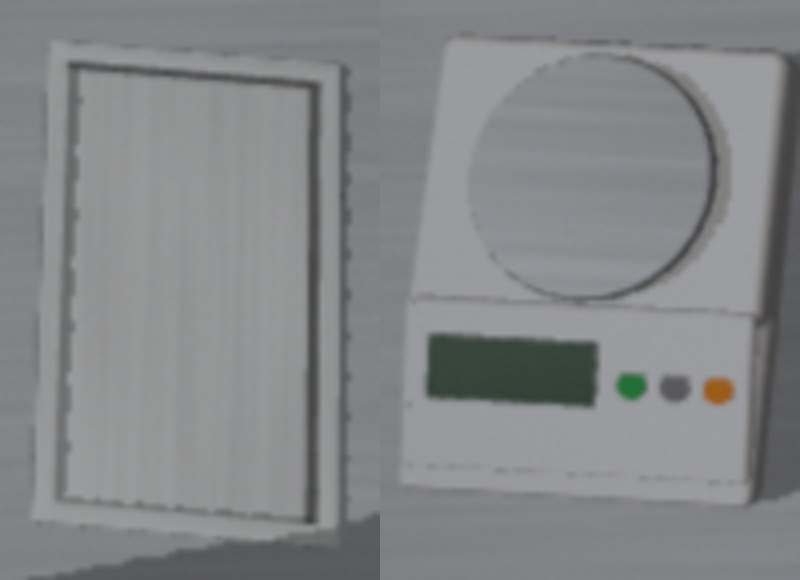

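Pan centre confirmed at ≈ (117.6, 238.6), and spare tray corners confirmed to about 1 px. I'll take red first, then amber, then green, gripping them by the caps. Now I'll move above red.

{"op": "carry_out", "data": {"plan": "30 -23 0 0 0 0;44 -33 0 0 0 0;44 -33 0 0 0 0;44 -33 0 0 0 0;44 -33 0 0 0 0;44 -33 0 0 0 0;44 -33 0 0 0 0;44 -33 0 0 0 0", "gripper": 60, "newtons": 35}}

```text
t: 1.15
tool_pos: [0.4031, -0.234, 0.2131]
tcp_rot: [[0.974, 0.228, 0.0], [0.228, -0.974, -0.0], [0.0, 0.0, -1.0]]
wrist_force: [0.6, -1.1, 0.1]
width: 0.0599
finger_force: 0.0
```

{"op": "carry_out", "data": {"plan": "44 -33 0 0 0 0;44 -33 0 0 0 0;44 -33 0 0 0 0;30 -25 0 0 0 0;0 0 0 0 0 0;0 0 0 0 0 0"}}

```text
t: 1.9
tool_pos: [0.5312, -0.0782, 0.2127]
tcp_rot: [[0.974, 0.228, -0.001], [0.228, -0.974, -0.0], [-0.001, -0.0, -1.0]]
wrist_force: [-0.3, 0.1, 0.7]
width: 0.0603
finger_force: 0.0
```

Run:
```python
from station import camera
from h import *
c=camera("wrist");cv2.imwrite("pics/w1.png",c["color"][:,:,::-1])
def proj(X): p=c["K"]@(c["R"]@np.array(X)+c["t"]); return (p[:2]/p[2]).round(1)
print("cam",(-c["R"].T@c["t"]).round(3))
for n,X in dict(red=(.5473,-.0568,.158),amber=(.6263,-.1016,.158),green=(.5935,.021,.158),gold=(.6096,-.039,.051)).items(): print(n,proj(X))
```

```text
cam [ 0.611 -0.061  0.385]
red [256.9 187.5]
amber [357.8  79.4]
green [145.7  86.1]
gold [260.9  84.6]
```

View pics/w1.png

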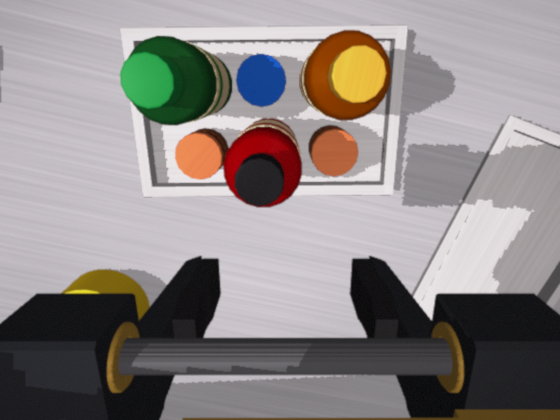

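The wrist view shows the red cap at (260,180), amber (358,74), green (151,81) and the gold lid (261,80), all within a few mm of my estimates.

```bash
cat >> h.py <<'E'
def d(target):
    from station import robot
    s=robot.observe(); R=np.array(s["tcp_rot"]); p=np.array(s["tool_pos"])
    print("pos",p.round(4),"delta tool mm",(R.T@(np.array(target)-p)*1000).round(1))
E
python3 - <<'E'
from station import camera
from h import *
c=camera("wrist")
for n,q,z in(("red",(260,180),.158),("amber",(358,74),.158),("green",(151,81),.158),("gold",(261,80),.051)):print(n,ray(c,q,z).round(4))
d((.549,-.0575,.2125))
E
```

```text
red [ 0.5526 -0.0582]
amber [ 0.6291 -0.1014]
green [0.5971 0.0178]
gold [ 0.6134 -0.0388]
pos [ 0.5311 -0.0789  0.213 ] delta tool mm [ 22.3 -16.8   0.5]
```

{"op": "carry_out", "data": {"plan": "12 -9 0 0 0 0;11 -8 0 0 0 0;0 0 10 0 0 0;0 0 20 0 0 0;0 0 20 0 0 0;0 0 18 0 0 0;0 0 10 0 0 0;0 0 0 0 0 0"}}

```text
t: 3.0
tool_pos: [0.5497, -0.056, 0.1342]
tcp_rot: [[0.974, 0.228, -0.002], [0.228, -0.974, 0.001], [-0.001, -0.001, -1.0]]
wrist_force: [0.5, 0.7, -0.3]
width: 0.0601
finger_force: 0.0
```

{"op": "carry_out", "data": {"plan": "0 0 0 0 0 0;0 0 0 0 0 0"}}

```text
t: 3.25
tool_pos: [0.5508, -0.0563, 0.136]
tcp_rot: [[0.974, 0.228, 0.001], [0.228, -0.974, -0.0], [0.001, 0.001, -1.0]]
wrist_force: [0.8, -0.1, 0.3]
width: 0.0598
finger_force: 0.0
```

Run:
```python
from station import camera
from h import *
c=camera("wrist");cv2.imwrite("pics/w2.png",c["color"][:,:,::-1])
```

```text
(no output)
```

View pics/w2.png

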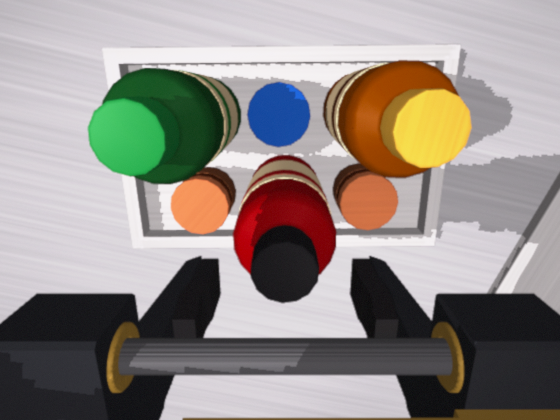

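The black cap is centred between the fingers at (285,264). I'll check the fore-aft alignment.

Run:
```python
from station import camera,robot
from h import *
c=camera("wrist");s=robot.observe();p=s["tool_pos"]
X=np.array([p[0],p[1],.158]); q=c["K"]@(c["R"]@X+c["t"]);print(q[:2]/q[2],p)
print(ray(c,(285,264),.158),ray(c,(431,128),.158),ray(c,(127,136),.158))
```

```text
[282.10327095 273.02200609] [ 0.55067324 -0.056296    0.13576226]
[ 0.55555494 -0.05654074] [ 0.62967231 -0.10066786] [0.59776485 0.02057417]
```

{"op": "carry_out", "data": {"plan": "2 0 1 0 0 0;0 0 0 0 0 0"}}

```text
t: 3.6
tool_pos: [0.5523, -0.0557, 0.1341]
tcp_rot: [[0.974, 0.228, 0.0], [0.228, -0.974, -0.0], [0.0, 0.0, -1.0]]
wrist_force: [-0.0, 0.3, 0.2]
width: 0.0602
finger_force: 0.0
```

{"op": "carry_out", "data": {"plan": "0 0 0 0 0 0;0 0 0 0 0 0;0 0 0 0 0 0;0 0 0 0 0 0;0 0 0 0 0 0;0 0 0 0 0 0", "gripper": 25, "newtons": 35}}

```text
t: 4.35
tool_pos: [0.5522, -0.0557, 0.1341]
tcp_rot: [[0.974, 0.228, -0.0], [0.228, -0.974, -0.0], [-0.0, 0.0, -1.0]]
wrist_force: [0.7, -0.5, -0.2]
width: 0.025
finger_force: 0.0
```

Run:
```python
from station import camera
from h import *
a=camera("side")["color"][:,:,::-1];b=camera("wrist")["color"][:,:,::-1]
cv2.imwrite("pics/w3.png",cv2.hconcat([cv2.resize(a[130:280,190:340],(400,400),interpolation=cv2.INTER_CUBIC),cv2.resize(b[100:400,130:430],(400,400))]))
```

```text
(no output)
```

View pics/w3.png

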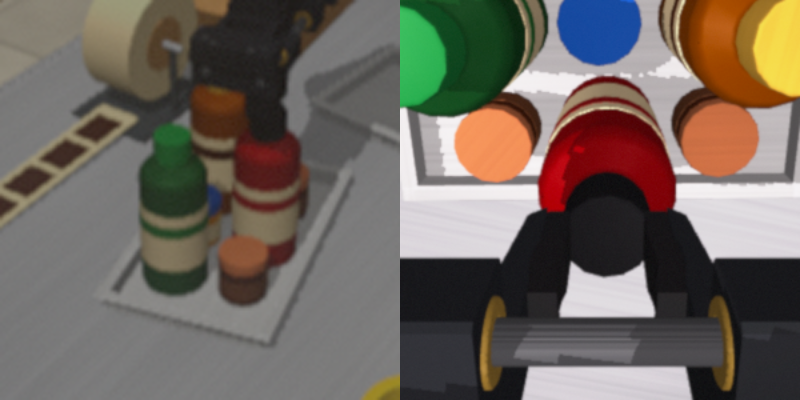

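Run:
```python
from station import camera,robot
from h import *
c=camera("wrist");s=robot.observe();p=np.array(s["tool_pos"]);R=np.array(s["tcp_rot"])
print(p,s["width"],s["finger_force"],c["K"][0,0])
def proj(l):
    q=c["R"]@(p+R@np.array(l))+c["t"];u=c["K"]@q;return (u[:2]/u[2]).round(1),q[2].round(3)
print((R.T@(-c["R"].T@c["t"]-p)).round(3),(c["R"]@R).round(2).tolist())
for l in((0,.0125,0),(0,-.0125,0),(.009,.0125,0),(-.009,.0125,0),(0,.0125,-.0187),(.009,.0125,-.0187),(0,.0125,-.045)):print(l,proj(l))
cv2.imwrite("pics/w4.png",cv2.resize(c["color"][200:400,180:390,::-1],None,fx=3.6,fy=3,interpolation=cv2.INTER_CUBIC))
```

```text
[ 0.5522106  -0.0556887   0.13410131] 0.02473549049274165 0.0 358.76637643499737
[ 0.082  0.001 -0.172] [[0.0, 1.0, 0.0], [-0.95, 0.0, -0.31], [-0.31, -0.0, 0.95]]
(0, 0.0125, 0) (array([306.2, 252.5]), np.float64(0.189))
(0, -0.0125, 0) (array([258.8, 252.4]), np.float64(0.189))
(0.009, 0.0125, 0) (array([306.6, 236.7]), np.float64(0.186))
(-0.009, 0.0125, 0) (array([305.9, 267.8]), np.float64(0.192))
(0, 0.0125, -0.0187) (array([308.4, 269.5]), np.float64(0.171))
(0.009, 0.0125, -0.0187) (array([308.8, 252.3]), np.float64(0.169))
(0, 0.0125, -0.045) (array([312.2, 300.3]), np.float64(0.146))
```

View pics/w4.png

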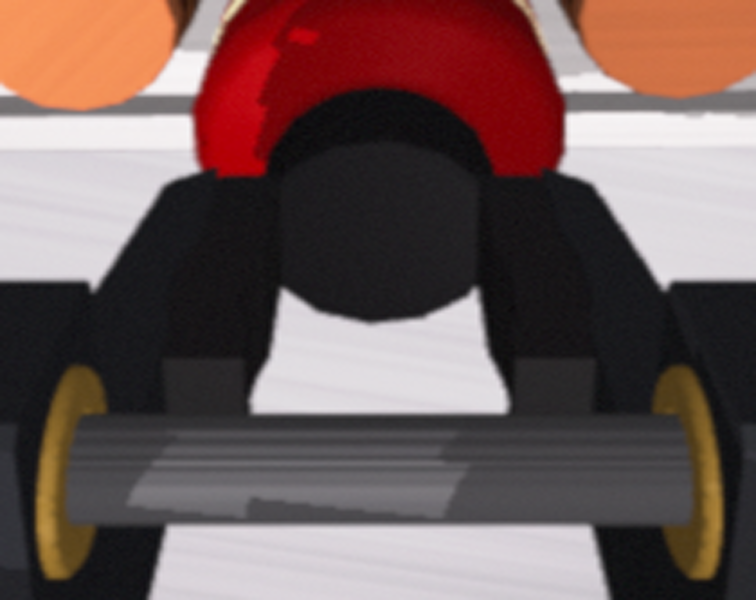

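The fingers closed to 25 mm, which is narrower than the 33 mm cap, and read no force. I'll close further to see whether there is anything solid between them.

{"op": "carry_out", "data": {"plan": "0 0 0 0 0 0;0 0 0 0 0 0;0 0 0 0 0 0;0 0 0 0 0 0", "gripper": 10, "newtons": 10}}

```text
t: 5.0
tool_pos: [0.5522, -0.0557, 0.1341]
tcp_rot: [[0.974, 0.228, -0.0], [0.228, -0.974, 0.0], [-0.0, -0.0, -1.0]]
wrist_force: [0.9, 0.7, -0.1]
width: 0.0099
finger_force: 0.0
```

The cap gave no contact at all, so I'll grip the straight glass body just below the shoulder instead (TCP ≈ 0.099). The palm still clears the cap at that height.

{"op": "carry_out", "data": {"plan": "0 0 0 0 0 0;0 0 0 0 0 0;0 0 0 0 0 0;0 0 0 0 0 0;0 0 0 0 0 0;0 0 0 0 0 0;0 0 0 0 0 0;0 0 0 0 0 0", "gripper": 86}}

```text
t: 6.0
tool_pos: [0.5522, -0.0557, 0.1341]
tcp_rot: [[0.974, 0.228, 0.0], [0.228, -0.974, -0.0], [0.0, 0.0, -1.0]]
wrist_force: [0.3, -0.1, -0.4]
width: 0.0854
finger_force: 0.0
```

{"op": "carry_out", "data": {"plan": "0 0 10 0 0 0;0 0 10 0 0 0;0 0 7 0 0 0;0 0 4 0 0 0;0 0 2 0 0 0;0 0 0 0 0 0"}}

```text
t: 6.75
tool_pos: [0.5522, -0.0557, 0.1011]
tcp_rot: [[0.974, 0.228, -0.0], [0.228, -0.974, 0.0], [-0.0, -0.0, -1.0]]
wrist_force: [0.8, -0.4, 0.0]
width: 0.0858
finger_force: 0.0
```

{"op": "carry_out", "data": {"plan": "0 0 0 0 0 0;0 0 0 0 0 0;0 0 0 0 0 0;0 0 0 0 0 0;0 0 0 0 0 0;0 0 0 0 0 0", "gripper": 45, "newtons": 35}}

```text
t: 7.5
tool_pos: [0.5522, -0.0557, 0.1011]
tcp_rot: [[0.974, 0.228, -0.0], [0.228, -0.974, 0.0], [-0.0, -0.0, -1.0]]
wrist_force: [-0.3, -0.5, -0.7]
width: 0.045
finger_force: 0.0
```

Run:
```python
from station import camera
from h import *
a=camera("side")["color"][:,:,::-1];b=camera("wrist")["color"][:,:,::-1];e=camera("top")["color"][:,:,::-1]
z=lambda i,k:cv2.resize(i,k,interpolation=cv2.INTER_CUBIC)
cv2.imwrite("pics/w5.png",cv2.vconcat([cv2.hconcat([z(a[130:255,190:340],(400,333)),z(b[100:350,130:430],(400,333))]),z(e[130:265,210:560],(800,266))]))
```

```text
(no output)
```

View pics/w5.png

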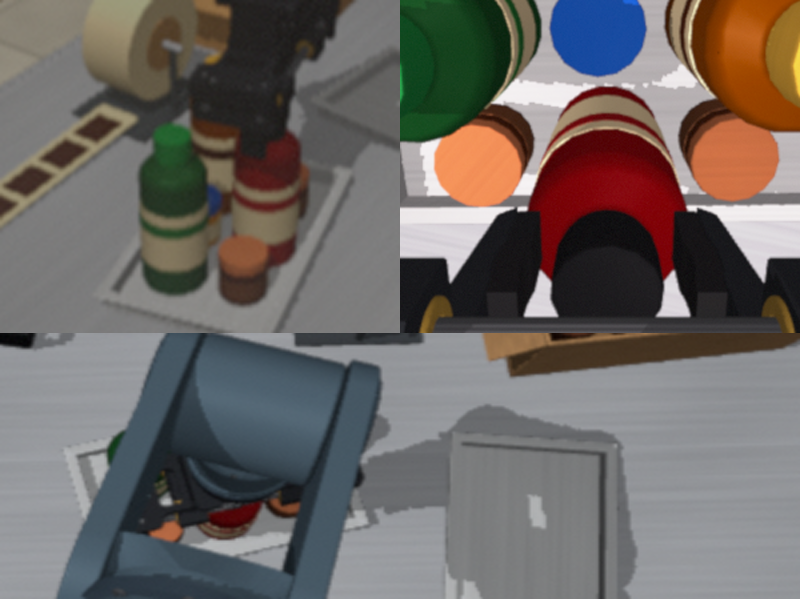

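The fingers look as if they overlap the bottle without touching it. I'll triangulate from the side view to cross-check position and height.

Run:
```python
from station import camera,robot
from h import *
c=camera("side");t=camera("top");s=robot.observe();p=np.array(s["tool_pos"]);R=np.array(s["tcp_rot"])
def proj(c,X):
    q=c["R"]@np.array(X)+c["t"];u=c["K"]@q;return (u[:2]/u[2]).round(1)
print("TCP side",proj(c,p),[proj(c,p+R@np.array([0,y,0])) for y in(-.0225,.0225)],s["width"],s["finger_force"])
x,y=.551,-.056
for z in(.003,.119,.132,.158):print(z,proj(c,(x,y,z)),[proj(c,(x+a*.83*.03,y+a*.557*.03,z)) for a in(-1,1)])
P=lambda c:c["K"]@np.hstack([c["R"],np.array(c["t"]).reshape(3,1)])
print({k:s[k] for k in("joint_positions","wrist_force")})
import station;print([a for a in dir(robot) if a[0]!="_"])
```

```text
TCP side [287.7 191. ] [array([284.5, 196.2]), array([290.8, 186. ])] 0.04523985774825476 0.0
0.003 [287.2 223.3] [array([299.1, 223.3]), array([275.2, 223.2])]
0.119 [288.4 184.9] [array([301.2, 185. ]), array([275.6, 184.8])]
0.132 [288.6 180.3] [array([301.4, 180.3]), array([275.7, 180.2])]
0.158 [288.9 170.8] [array([302. , 170.9]), array([275.8, 170.7])]
{'joint_positions': array([-3.14435556e-01,  2.64322637e-01,  1.75044172e+00,  2.17093955e-05,
        1.12687169e+00,  1.02659682e+00]), 'wrist_force': array([-0.01135932, -0.25128124, -0.10075995])}
['Unreachable', 'grip_depth', 'observe']
```

Run:
```python
from station import camera
import cv2
a=camera("side")["color"][:,:,::-1]; b=cv2.imread("pics/side0.png")
z=lambda i:cv2.resize(i[145:250,230:330],(400,420),interpolation=cv2.INTER_CUBIC)
cv2.imwrite("pics/w6.png",cv2.hconcat([z(b),cv2.convertScaleAbs(z(a),alpha=1.8,beta=20)]))
```

```text
(no output)
```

View pics/w6.png

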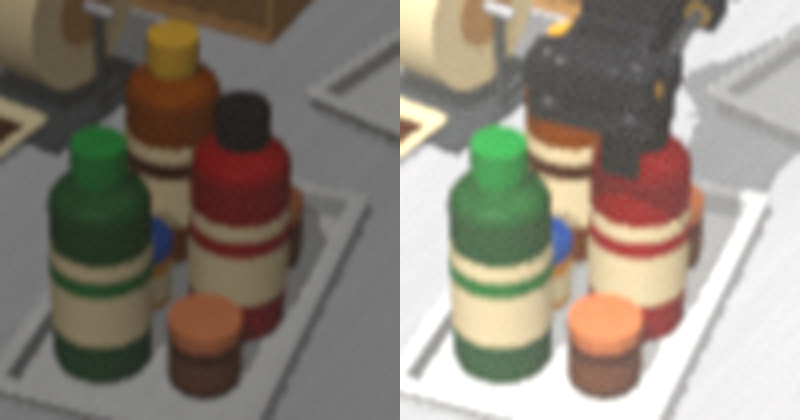

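In the side view the visible fingertip is at about (285.5,189.5), against a predicted (284.5,196). The finger gap in the wrist view also implies a shorter depth. So the real tips sit roughly 20–28 mm above the reported TCP: the first attempts closed above the cap, and the fingers should now be around it. I'll close to test this.

{"op": "carry_out", "data": {"plan": "0 0 0 0 0 0;0 0 0 0 0 0;0 0 0 0 0 0;0 0 0 0 0 0", "gripper": 15, "newtons": 20}}

```text
t: 8.3
tool_pos: [0.5522, -0.0557, 0.1011]
tcp_rot: [[0.974, 0.228, 0.0], [0.228, -0.974, -0.0], [0.0, 0.0, -1.0]]
wrist_force: [0.1, 0.2, -0.5]
width: 0.0323
finger_force: 20.0
```

The cap is held at 32.3 mm, which confirms the offset. I'll raise the grip force and lift.

{"op": "carry_out", "data": {"plan": "0 0 0 0 0 0;0 0 0 0 0 0;0 0 -3 0 0 0;0 0 -6 0 0 0;0 0 -10 0 0 0;0 0 -6 0 0 0;0 0 0 0 0 0;0 0 0 0 0 0", "newtons": 35}}

```text
t: 9.3
tool_pos: [0.5521, -0.0556, 0.126]
tcp_rot: [[0.974, 0.228, -0.0], [0.228, -0.974, 0.0], [-0.0, -0.0, -1.0]]
wrist_force: [-0.1, -0.5, -4.7]
width: 0.0321
finger_force: 35.0
```

Run:
```python
from station import camera
from h import *
a=camera("side")["color"][:,:,::-1];b=camera("wrist")["color"][:,:,::-1]
z=lambda i,k:cv2.resize(i,k,interpolation=cv2.INTER_CUBIC)
cv2.imwrite("pics/w7.png",cv2.hconcat([cv2.convertScaleAbs(z(a[130:250,220:340],(400,400)),alpha=1.6,beta=20),z(b[100:400,130:430],(400,400))]))
# destination red spare slot, keep z
d((.4226,-.3427,.21))
```

```text
pos [ 0.5519 -0.0556  0.1258] delta tool mm [-191.4  250.1  -84.2]
```

View pics/w7.png

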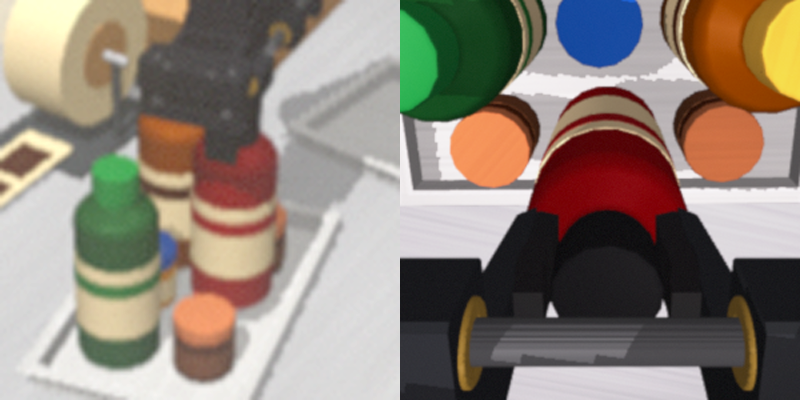

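Red is lifted and hangs upright, about 4.6 N, clear of its neighbours. I'll raise it and carry it to the near end of the spare tray.

{"op": "carry_out", "data": {"plan": "0 0 -15 0 0 0;0 0 -25 0 0 0;-9 12 -20 0 0 0;-18 24 0 0 0 0;-24 32 0 0 0 0;-24 32 0 0 0 0;-24 32 0 0 0 0;-24 32 0 0 0 0"}}

```text
t: 10.4
tool_pos: [0.4695, -0.2447, 0.1873]
tcp_rot: [[0.974, 0.228, 0.001], [0.228, -0.974, -0.001], [0.001, 0.001, -1.0]]
wrist_force: [0.6, 0.7, -5.0]
width: 0.0319
finger_force: 35.0
```

{"op": "carry_out", "data": {"plan": "-24 32 0 0 0 0;-21 28 0 0 0 0;-12 16 0 0 0 0;-10 11 0 0 0 0;0 0 0 0 0 0;0 0 20 0 0 0;0 0 25 0 0 0;0 0 20 0 0 0"}}

```text
t: 11.4
tool_pos: [0.4248, -0.3417, 0.1202]
tcp_rot: [[0.973, 0.229, -0.0], [0.229, -0.973, 0.001], [0.0, -0.001, -1.0]]
wrist_force: [-0.0, 0.6, -5.1]
width: 0.0324
finger_force: 35.0
```

{"op": "carry_out", "data": {"plan": "0 0 12 0 0 0;0 0 3 0 0 0;0 0 0 0 0 0;0 0 0 0 0 0"}}

```text
t: 11.9
tool_pos: [0.4249, -0.3439, 0.1071]
tcp_rot: [[0.974, 0.228, 0.001], [0.228, -0.974, -0.001], [0.001, 0.001, -1.0]]
wrist_force: [-0.2, 0.7, -4.6]
width: 0.0319
finger_force: 35.0
```

{"op": "carry_out", "data": {"plan": "0 0 2 0 0 0;0 0 1.5 0 0 0;0 0 1 0 0 0;0 0 0.5 0 0 0;0 0 0.5 0 0 0;0 0 0 0 0 0;0 0 0 0 0 0"}}

```text
t: 12.78
tool_pos: [0.4245, -0.3435, 0.1011]
tcp_rot: [[0.974, 0.228, 0.0], [0.228, -0.974, -0.0], [0.0, 0.0, -1.0]]
wrist_force: [-1.3, 2.2, 3.5]
width: 0.0324
finger_force: 35.0
```

{"op": "carry_out", "data": {"plan": "0 0 0 0 0 0;0 0 0 0 0 0;0 0 0 0 0 0;0 0 0 0 0 0;0 0 -20 0 0 0;0 0 -35 0 0 0;0 0 -35 0 0 0;0 0 0 0 0 0", "gripper": 60}}

```text
t: 13.78
tool_pos: [0.4258, -0.345, 0.1938]
tcp_rot: [[0.974, 0.228, 0.004], [0.228, -0.974, -0.005], [0.003, 0.006, -1.0]]
wrist_force: [0.5, 0.1, -0.1]
width: 0.06
finger_force: 0.0
```

Run:
```python
from h import *
d((.629,-.1005,.19))
```

```text
pos [ 0.4258 -0.345   0.1938] delta tool mm [ 253.6 -191.8    3.4]
```

{"op": "carry_out", "data": {"plan": "24 -18 0 0 0 0;48 -36 0 0 0 0;48 -36 0 0 0 0;48 -36 0 0 0 0;48 -36 0 0 0 0;26 -20 0 0 0 0;12 -10 0 0 0 0;0 0 0 0 0 0"}}

```text
t: 14.78
tool_pos: [0.6276, -0.0982, 0.1895]
tcp_rot: [[0.973, 0.229, -0.002], [0.229, -0.973, 0.0], [-0.002, -0.001, -1.0]]
wrist_force: [0.8, 0.1, -0.1]
width: 0.06
finger_force: 0.0
```

{"op": "carry_out", "data": {"plan": "0 0 0 0 0 0;0 0 0 0 0 0"}}

```text
t: 15.02
tool_pos: [0.6274, -0.0999, 0.1907]
tcp_rot: [[0.974, 0.226, -0.0], [0.226, -0.974, -0.0], [-0.0, 0.0, -1.0]]
wrist_force: [-0.3, 0.3, -0.7]
width: 0.0598
finger_force: 0.0
```

Run:
```python
from station import camera
from h import *
c=camera("wrist");cv2.imwrite("pics/w8.png",c["color"][:,:,::-1])
d((.629,-.101,.1011))
```

```text
pos [ 0.6275 -0.0998  0.1908] delta tool mm [ 1.2  1.5 89.7]
```

View pics/w8.png

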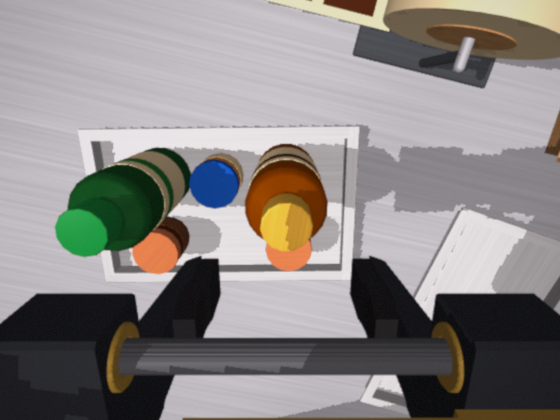

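Amber's cap at (287,222) lines up with the finger midline (285). The beige tape roll is well behind. I'll go down and grip.

{"op": "carry_out", "data": {"plan": "1 1 15 0 0 0;0 0 25 0 0 0;0 0 25 0 0 0;0 0 15 0 0 0;0 0 7 0 0 0;0 0 2.5 0 0 0;0 0 0 0 0 0;0 0 0 0 0 0"}}

```text
t: 16.08
tool_pos: [0.6297, -0.0994, 0.102]
tcp_rot: [[0.974, 0.228, 0.001], [0.228, -0.974, -0.0], [0.001, 0.001, -1.0]]
wrist_force: [0.2, 0.9, 0.8]
width: 0.0596
finger_force: 0.0
```

{"op": "carry_out", "data": {"plan": "0 0 0 0 0 0;0 0 0 0 0 0;0 0 0 0 0 0;0 0 0 0 0 0;0 0 0 0 0 0", "gripper": 15}}

```text
t: 16.7
tool_pos: [0.6293, -0.0995, 0.1012]
tcp_rot: [[0.974, 0.228, 0.0], [0.228, -0.974, -0.0], [0.0, 0.0, -1.0]]
wrist_force: [0.4, -0.9, -0.7]
width: 0.032
finger_force: 35.0
```

{"op": "carry_out", "data": {"plan": "0 0 -5 0 0 0;0 0 -20 0 0 0;0 0 -30 0 0 0;0 0 -25 0 0 0;-10 12 -5 0 0 0;-20 23 0 0 0 0;-26 30 0 0 0 0;-26 30 0 0 0 0"}}

```text
t: 17.7
tool_pos: [0.5693, -0.2118, 0.1854]
tcp_rot: [[0.974, 0.228, -0.001], [0.228, -0.974, 0.0], [-0.001, -0.001, -1.0]]
wrist_force: [1.0, -0.8, -2.6]
width: 0.0319
finger_force: 35.0
```

{"op": "carry_out", "data": {"plan": "-26 30 0 0 0 0;-26 30 0 0 0 0;-23 27 0 0 0 0;-15 18 0 0 0 0;-12 16 0 0 0 0;0 0 10 0 0 0;0 0 0 0 0 0;0 0 0 0 0 0"}}

```text
t: 18.7
tool_pos: [0.4995, -0.3505, 0.1757]
tcp_rot: [[0.973, 0.229, -0.0], [0.229, -0.973, 0.001], [-0.0, -0.001, -1.0]]
wrist_force: [-0.5, 0.3, -3.8]
width: 0.0323
finger_force: 35.0
```

Lowering the remaining 75 mm, slowing near contact.

{"op": "carry_out", "data": {"plan": "0 0 15 0 0 0;0 0 25 0 0 0;0 0 20 0 0 0;0 0 8 0 0 0;0 0 2 0 0 0;0 0 0 0 0 0;0 0 0 0 0 0;0 0 0 0 0 0"}}

```text
t: 19.7
tool_pos: [0.4995, -0.3518, 0.1068]
tcp_rot: [[0.974, 0.228, 0.001], [0.228, -0.974, -0.001], [0.001, 0.001, -1.0]]
wrist_force: [-0.1, 0.0, -4.7]
width: 0.032
finger_force: 35.0
```

{"op": "carry_out", "data": {"plan": "0 0 1.5 0 0 0;0 0 1 0 0 0;0 0 0.5 0 0 0;0 0 0.5 0 0 0;0 0 0 0 0 0;0 0 0 0 0 0"}}

```text
t: 20.45
tool_pos: [0.4992, -0.3515, 0.1026]
tcp_rot: [[0.974, 0.228, -0.0], [0.228, -0.974, 0.0], [-0.0, -0.0, -1.0]]
wrist_force: [-0.2, 0.7, -2.8]
width: 0.0322
finger_force: 35.0
```

{"op": "carry_out", "data": {"plan": "0 0 0.5 0 0 0;0 0 0.5 0 0 0;0 0 0.3 0 0 0;0 0 0 0 0 0;0 0 0 0 0 0"}}

```text
t: 21.08
tool_pos: [0.4992, -0.3516, 0.1013]
tcp_rot: [[0.974, 0.228, 0.0], [0.228, -0.974, 0.0], [0.0, -0.0, -1.0]]
wrist_force: [-0.3, -0.1, -2.1]
width: 0.032
finger_force: 35.0
```

{"op": "carry_out", "data": {"plan": "0 0 0 0 0 0;0 0 0 0 0 0;0 0 0 0 0 0;0 0 0 0 0 0;0 0 -20 0 0 0;0 0 -35 0 0 0;0 0 -35 0 0 0;0 0 0 0 0 0", "gripper": 60}}

```text
t: 22.08
tool_pos: [0.5011, -0.3534, 0.1965]
tcp_rot: [[0.974, 0.228, 0.006], [0.228, -0.974, -0.006], [0.004, 0.007, -1.0]]
wrist_force: [0.3, -0.5, -0.4]
width: 0.0599
finger_force: 0.0
```

Run:
```python
from h import *
d((.5975,.0215,.19))
```

```text
pos [ 0.5011 -0.3534  0.1965] delta tool mm [ 179.3 -343.1    4.8]
```

{"op": "carry_out", "data": {"plan": "15 -28 0 0 0 0;28 -53 0 0 0 0;28 -53 0 0 0 0;28 -53 0 0 0 0;28 -53 0 0 0 0;28 -53 0 0 0 0;17 -32 0 0 0 0;8 -16 0 0 0 0"}}

```text
t: 23.08
tool_pos: [0.5966, 0.0235, 0.1909]
tcp_rot: [[0.973, 0.23, -0.001], [0.23, -0.973, 0.0], [-0.001, -0.0, -1.0]]
wrist_force: [-0.2, -0.5, -0.3]
width: 0.0598
finger_force: 0.0
```

{"op": "carry_out", "data": {"plan": "0 0 0 0 0 0;0 0 0 0 0 0;0 0 0 0 0 0"}}

```text
t: 23.45
tool_pos: [0.5967, 0.02, 0.1913]
tcp_rot: [[0.974, 0.226, -0.0], [0.226, -0.974, -0.0], [-0.0, 0.0, -1.0]]
wrist_force: [0.1, -0.1, -0.8]
width: 0.0601
finger_force: 0.0
```

Run:
```python
from station import camera
from h import *
c=camera("wrist");a=c["color"];cv2.imwrite("pics/w9.png",a[:,:,::-1])
h=cv2.cvtColor(a,cv2.COLOR_RGB2HSV)
m=((h[...,0]>50)&(h[...,0]<85)&(h[...,1]>150)&(h[...,2]>120)).astype("uint8")
n,l,st,ce=cv2.connectedComponentsWithStats(m);i=1+np.argmax(st[1:,4]);print(st[i],ce[i],ray(c,ce[i],.158))
d((.597,.0215,.1011))
t=camera("top");cv2.imwrite("pics/t9.png",cv2.resize(t["color"][165:315,395:495,::-1],None,fx=4,fy=4,interpolation=cv2.INTER_CUBIC))
```

```text
[ 257  204   35   47 1244] [274.57797428 227.34646302] [0.59659561 0.02524248]
pos [0.5967 0.0201 0.1913] delta tool mm [ 0.6 -1.3 90.2]
```

{"op": "carry_out", "data": {"plan": "0.5 -1.5 15 0 0 0;0 0 25 0 0 0;0 0 25 0 0 0;0 0 15 0 0 0;0 0 7 0 0 0;0 0 3 0 0 0;0 0 0 0 0 0;0 0 0 0 0 0"}}

```text
t: 24.55
tool_pos: [0.5976, 0.023, 0.1022]
tcp_rot: [[0.974, 0.228, 0.001], [0.228, -0.974, -0.0], [0.001, 0.001, -1.0]]
wrist_force: [0.2, -0.2, 0.9]
width: 0.0599
finger_force: 0.0
```

{"op": "carry_out", "data": {"plan": "0 0 0 0 0 0;0 0 0 0 0 0;0 0 0 0 0 0;0 0 0 0 0 0;0 0 0 0 0 0", "gripper": 15}}

```text
t: 25.18
tool_pos: [0.5971, 0.0228, 0.1015]
tcp_rot: [[0.974, 0.228, 0.0], [0.228, -0.974, -0.0], [0.0, 0.0, -1.0]]
wrist_force: [0.3, -1.4, -0.9]
width: 0.032
finger_force: 35.0
```

{"op": "carry_out", "data": {"plan": "0 0 -5 0 0 0;0 0 -20 0 0 0;0 0 -30 0 0 0;0 0 -25 0 0 0;-4 14 -5 0 0 0;-8 28 0 0 0 0;-11 38 0 0 0 0;-11 38 0 0 0 0"}}

```text
t: 26.18
tool_pos: [0.5898, -0.1012, 0.1855]
tcp_rot: [[0.974, 0.228, -0.002], [0.228, -0.974, 0.0], [-0.001, -0.001, -1.0]]
wrist_force: [0.0, -0.3, -4.4]
width: 0.0323
finger_force: 35.0
```

{"op": "carry_out", "data": {"plan": "-11 38 0 0 0 0;-11 38 0 0 0 0;-11 38 0 0 0 0;-11 38 0 0 0 0;-11 38 0 0 0 0;-9 28 0 0 0 0;-7 20 0 0 0 0;-5 12 0 0 0 0"}}

```text
t: 27.18
tool_pos: [0.5729, -0.3614, 0.1856]
tcp_rot: [[0.974, 0.227, -0.001], [0.227, -0.974, 0.001], [-0.001, -0.001, -1.0]]
wrist_force: [0.3, 0.3, -4.5]
width: 0.0323
finger_force: 35.0
```

{"op": "carry_out", "data": {"plan": "0 0 0 0 0 0;0 0 15 0 0 0;0 0 25 0 0 0;0 0 25 0 0 0;0 0 10 0 0 0;0 0 4 0 0 0;0 0 0 0 0 0;0 0 0 0 0 0"}}

```text
t: 28.18
tool_pos: [0.5743, -0.3608, 0.1086]
tcp_rot: [[0.974, 0.228, 0.002], [0.228, -0.974, -0.001], [0.001, 0.002, -1.0]]
wrist_force: [-0.6, 0.6, -4.2]
width: 0.032
finger_force: 35.0
```

{"op": "carry_out", "data": {"plan": "0 0 2 0 0 0;0 0 1.5 0 0 0;0 0 1 0 0 0;0 0 0.5 0 0 0;0 0 0.5 0 0 0;0 0 0.3 0 0 0;0 0 0 0 0 0;0 0 0 0 0 0"}}

```text
t: 29.18
tool_pos: [0.5737, -0.3603, 0.1015]
tcp_rot: [[0.974, 0.228, -0.0], [0.228, -0.974, -0.0], [-0.0, 0.0, -1.0]]
wrist_force: [0.1, -0.3, -4.5]
width: 0.0321
finger_force: 35.0
```

{"op": "carry_out", "data": {"plan": "0 0 0.4 0 0 0;0 0 0 0 0 0;0 0 0.4 0 0 0;0 0 0 0 0 0;0 0 0 0 0 0"}}

```text
t: 29.8
tool_pos: [0.5739, -0.3606, 0.1014]
tcp_rot: [[0.974, 0.228, 0.001], [0.228, -0.974, -0.001], [0.001, 0.001, -1.0]]
wrist_force: [-0.5, 0.4, 1.9]
width: 0.0322
finger_force: 35.0
```

{"op": "carry_out", "data": {"plan": "0 0 0 0 0 0;0 0 0 0 0 0;0 0 0 0 0 0;0 0 0 0 0 0;0 0 -20 0 0 0;0 0 -35 0 0 0;0 0 -35 0 0 0;0 0 0 0 0 0", "gripper": 60}}

```text
t: 30.8
tool_pos: [0.5758, -0.3621, 0.1965]
tcp_rot: [[0.974, 0.228, 0.007], [0.228, -0.974, -0.006], [0.005, 0.007, -1.0]]
wrist_force: [-0.1, -0.2, -0.2]
width: 0.0599
finger_force: 0.0
```

{"op": "carry_out", "data": {"plan": "10 -27 0 0 0 0;20 -54 0 0 0 0;20 -54 0 0 0 0;20 -54 0 0 0 0;20 -54 0 0 0 0;14 -38 0 0 0 0;6 -17 0 0 0 0;2 -6 0 0 0 0", "gripper": 72}}

```text
t: 31.8
tool_pos: [0.613, -0.0376, 0.1901]
tcp_rot: [[0.973, 0.229, -0.001], [0.229, -0.973, 0.0], [-0.001, -0.0, -1.0]]
wrist_force: [0.2, 0.3, 0.1]
width: 0.0717
finger_force: 0.0
```

{"op": "carry_out", "data": {"plan": "0 0 25 0 0 0;0 0 40 0 0 0;0 0 30 0 0 0;0 0 0 0 0 0;0 0 0 0 0 0;0 0 0 0 0 0"}}

```text
t: 32.55
tool_pos: [0.6148, -0.0395, 0.0976]
tcp_rot: [[0.974, 0.227, 0.003], [0.227, -0.974, -0.001], [0.003, 0.002, -1.0]]
wrist_force: [0.6, -0.5, 1.0]
width: 0.0718
finger_force: 0.0
```

Run:
```python
from station import camera
from h import *
c=camera("wrist");a=c["color"];t=camera("top")["color"]
b=cv2.resize(a[60:360,130:430],(520,520));e=cv2.resize(t[165:315,400:480],(277,520),interpolation=cv2.INTER_CUBIC)
cv2.imwrite("pics/w10.png",cv2.hconcat([b,e])[:,:,::-1])
d((.6135,-.0395,0))
```

```text
pos [ 0.6144 -0.0392  0.0972] delta tool mm [-1.2  0.  97.2]
```

View pics/w10.png

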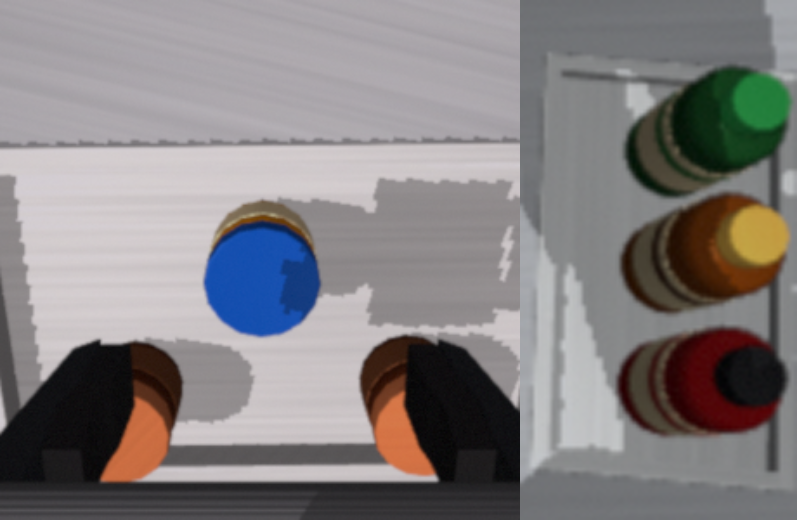

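All three bottles stand upright in the spare tray. The blue lid at crop (262,279) is about 2 mm left of the finger midline. I'll correct that and go down to the jar.

{"op": "carry_out", "data": {"plan": "-1 -1.5 15 0 0 0;0 0 25 0 0 0;0 0 25 0 0 0;0 0 15 0 0 0;0 0 8 0 0 0;0 0 4 0 0 0;0 0 0 0 0 0;0 0 0 0 0 0"}}

```text
t: 33.65
tool_pos: [0.6128, -0.0377, 0.0045]
tcp_rot: [[0.974, 0.228, 0.001], [0.228, -0.974, -0.0], [0.001, 0.001, -1.0]]
wrist_force: [0.2, -0.4, 0.1]
width: 0.0718
finger_force: 0.0
```

{"op": "carry_out", "data": {"plan": "0 0 4 0 0 0;0 0 3 0 0 0;0 0 2 0 0 0;0 0 0 0 0 0;0 0 0 0 0 0"}}

```text
t: 34.28
tool_pos: [0.6122, -0.0375, -0.0053]
tcp_rot: [[0.974, 0.228, 0.0], [0.228, -0.974, 0.0], [0.0, -0.0, -1.0]]
wrist_force: [-0.4, 0.4, -0.6]
width: 0.0716
finger_force: 0.0
```

{"op": "carry_out", "data": {"plan": "0 0 3 0 0 0;0 0 1 0 0 0;0 0 0 0 0 0;0 0 0 0 0 0"}}

```text
t: 34.78
tool_pos: [0.6122, -0.0376, -0.0093]
tcp_rot: [[0.974, 0.228, 0.0], [0.228, -0.974, -0.0], [0.0, 0.0, -1.0]]
wrist_force: [-0.7, -0.6, 0.4]
width: 0.0721
finger_force: 0.0
```

{"op": "carry_out", "data": {"plan": "0 0 0 0 0 0;0 0 0 0 0 0;0 0 0 0 0 0;0 0 0 0 0 0;0 0 0 0 0 0;0 0 0 0 0 0", "gripper": 30, "newtons": 15}}

```text
t: 35.52
tool_pos: [0.6122, -0.0376, -0.0093]
tcp_rot: [[0.974, 0.228, -0.0], [0.228, -0.974, 0.0], [-0.0, -0.0, -1.0]]
wrist_force: [-0.6, 0.1, 0.5]
width: 0.0436
finger_force: 15.0
```

{"op": "carry_out", "data": {"plan": "0 0 -5 0 0 0;0 0 -25 0 0 0;0 0 -40 0 0 0;0 -15 -40 0 0 0;0 -30 0 0 0 0;-1 -45 0 0 0 0;-1 -45 0 0 0 0;-1 -45 0 0 0 0"}}

```text
t: 36.52
tool_pos: [0.5678, 0.1383, 0.101]
tcp_rot: [[0.974, 0.227, 0.0], [0.227, -0.974, 0.0], [0.0, 0.0, -1.0]]
wrist_force: [-0.5, 0.0, -0.0]
width: 0.0434
finger_force: 15.0
```

{"op": "carry_out", "data": {"plan": "-1 -45 0 0 0 0;-1 -45 0 0 0 0;-1 -45 0 0 0 0;-1 -45 0 0 0 0;0 -25 0 0 0 0;0 -12 0 0 0 0;0 0 0 0 0 0;0 0 0 0 0 0"}}

```text
t: 37.52
tool_pos: [0.5153, 0.3464, 0.1007]
tcp_rot: [[0.974, 0.227, -0.0], [0.227, -0.974, -0.0], [-0.0, 0.0, -1.0]]
wrist_force: [0.2, -0.1, -0.8]
width: 0.0435
finger_force: 15.0
```

Run:
```python
from station import camera
from h import *
c=camera("wrist");t=camera("top")
cv2.imwrite("pics/w11.png",cv2.hconcat([cv2.resize(c["color"],(480,360)),cv2.resize(t["color"][190:310,50:156],(318,360),interpolation=cv2.INTER_CUBIC)])[:,:,::-1])
d((.515,.3475,.05))
u=c["K"]@(c["R"]@np.array([.512,.347,.062])+c["t"]);print(u[:2]/u[2])
```

```text
pos [0.5154 0.3463 0.1007] delta tool mm [-0.1 -1.3 50.7]
[280.89263529 230.36366765]
```

View pics/w11.png

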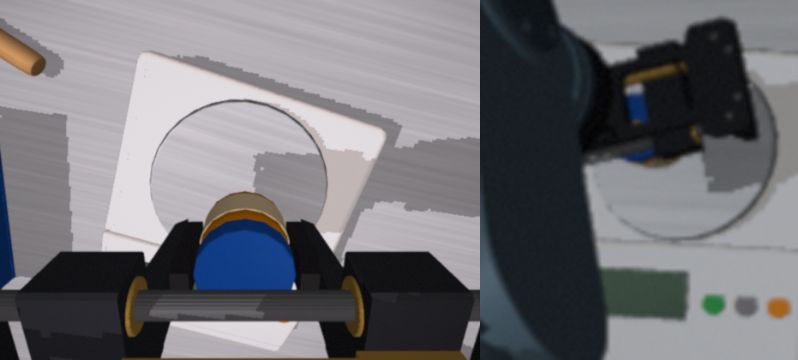

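The jar is held upright above the pan, whose edges in the full wrist image are at u ≈ 175 and 381.5, with the far edge at v ≈ 116.7. From here on I'll check by computation, since the picture allowance is used up.

Run:
```python
from station import camera
from h import *
from scipy.optimize import least_squares
c=camera("wrist");th=np.linspace(0,2*np.pi,721)
def pj(x,y,z,r=.065):
    X=np.stack([x+r*np.cos(th),y+r*np.sin(th),0*th+z],1);u=(X@c["R"].T+c["t"])@c["K"].T;return u[:,:2]/u[:,2:]
def f(p): u=pj(p[0],p[1],.062);return [u[:,0].min()-175,u[:,0].max()-381.5,u[:,1].min()-116.7]
s=least_squares(f,[.512,.347]);print(s.x,s.fun)
# gold/blue lid check: lid in image u 227..344 -> y centre ; expected at TCP
u=pj(.5154,.3463,.151,.022);print(u.min(0),u.max(0),u.mean(0))
h=cv2.cvtColor(c["color"],cv2.COLOR_RGB2HSV);m=((h[...,0]>100)&(h[...,0]<125)&(h[...,1]>150)&(h[...,2]>60)).astype("uint8");m[:,:150]=0
n,l,st,ce=cv2.connectedComponentsWithStats(m);i=1+np.argmax(st[1:,4]);print(st[i],ce[i])
d((.515,.3475,.05))
```

```text
[0.51641025 0.34963199] [-0.64004449  0.63979673  0.10342679]
[225.73467941 257.07650043] [337.50963858 353.55159879] [281.63793039 306.42239686]
[ 225  256  121   82 8093] [284.91091066 301.49376004]
pos [0.5154 0.3464 0.1008] delta tool mm [-0.1 -1.2 50.8]
```

{"op": "carry_out", "data": {"plan": "1 -3 10 0 0 0;0 -1 20 0 0 0;0 0 12 0 0 0;0 0 4 0 0 0;0 0 1 0 0 0;0 0 0 0 0 0;0 0 0 0 0 0"}}

```text
t: 38.55
tool_pos: [0.5154, 0.3517, 0.0544]
tcp_rot: [[0.974, 0.228, 0.001], [0.228, -0.974, 0.0], [0.001, -0.0, -1.0]]
wrist_force: [0.5, -0.4, -0.6]
width: 0.0433
finger_force: 15.0
```

{"op": "carry_out", "data": {"plan": "0 0 1 0 0 0;0 0 0.5 0 0 0;0 0 0.5 0 0 0;0 0 0.5 0 0 0;0 0 0 0 0 0;0 0 0 0 0 0"}}

```text
t: 39.3
tool_pos: [0.515, 0.3515, 0.0512]
tcp_rot: [[0.974, 0.228, -0.0], [0.228, -0.974, 0.0], [-0.0, -0.0, -1.0]]
wrist_force: [-0.4, -0.0, -1.2]
width: 0.0435
finger_force: 15.0
```

{"op": "carry_out", "data": {"plan": "0 0 0.5 0 0 0;0 0 0.3 0 0 0;0 0 0.3 0 0 0;0 0 0 0 0 0;0 0 0 0 0 0"}}

```text
t: 39.92
tool_pos: [0.515, 0.3515, 0.0502]
tcp_rot: [[0.974, 0.228, 0.0], [0.228, -0.974, 0.0], [0.0, -0.0, -1.0]]
wrist_force: [0.0, -0.0, -1.4]
width: 0.0435
finger_force: 15.0
```

{"op": "carry_out", "data": {"plan": "0 0 0.3 0 0 0;0 0 0 0 0 0;0 0 0.3 0 0 0;0 0 0 0 0 0;0 0 0 0 0 0"}}

```text
t: 40.55
tool_pos: [0.515, 0.3515, 0.0497]
tcp_rot: [[0.974, 0.228, 0.0], [0.228, -0.974, -0.0], [0.0, 0.0, -1.0]]
wrist_force: [-0.6, -0.1, 2.8]
width: 0.0435
finger_force: 15.0
```

{"op": "carry_out", "data": {"plan": "0 0 0 0 0 0;0 0 0 0 0 0;0 0 0 0 0 0;0 0 0 0 0 0;0 0 -15 0 0 0;0 0 -35 0 0 0;0 0 -50 0 0 0;0 0 -40 0 0 0", "gripper": 62}}

```text
t: 41.55
tool_pos: [0.5156, 0.3518, 0.193]
tcp_rot: [[0.974, 0.228, 0.003], [0.228, -0.974, 0.001], [0.003, -0.001, -1.0]]
wrist_force: [0.3, 0.4, -0.6]
width: 0.0625
finger_force: 0.0
```

{"op": "carry_out", "data": {"plan": "0 0 0 0 0 0;0 0 0 0 0 0;0 0 0 0 0 0"}}

```text
t: 41.92
tool_pos: [0.514, 0.3511, 0.1879]
tcp_rot: [[0.974, 0.228, -0.003], [0.228, -0.974, -0.001], [-0.003, 0.001, -1.0]]
wrist_force: [-0.8, -0.1, -0.2]
width: 0.062
finger_force: 0.0
```

Run:
```python
from station import camera
from h import *
for n in("wrist","top"):
    c=camera(n);h=cv2.cvtColor(c["color"],cv2.COLOR_RGB2HSV);m=((h[...,0]>100)&(h[...,0]<125)&(h[...,1]>150)&(h[...,2]>60)).astype("uint8")
    N,l,st,ce=cv2.connectedComponentsWithStats(m)
    for i in np.argsort(-st[1:,4])[:2]+1:print(n,st[i],ray(c,(st[i][0]+st[i][2]/2,st[i][1]+st[i][3]/2),.11))
d((.5739,-.3606,.19))
```

```text
wrist [    0   113    77   205 11501] [0.46532748 0.52583927]
wrist [ 256  173   59   58 2666] [0.5175144  0.35026781]
top [ 98 228  22  19 279] [0.50934163 0.34789809]
pos [0.5142 0.3511 0.188 ] delta tool mm [-104.   706.6   -1.4]
```

The jar lid is within about 2 mm of the pan centre and upright. Now green goes back.

{"op": "carry_out", "data": {"plan": "-4 30 0 0 0 0;-9 60 0 0 0 0;-9 60 0 0 0 0;-9 60 0 0 0 0;-9 60 0 0 0 0;-9 60 0 0 0 0;-9 60 0 0 0 0;-9 60 0 0 0 0", "gripper": 60, "newtons": 35}}

```text
t: 43.02
tool_pos: [0.5518, -0.1037, 0.1889]
tcp_rot: [[0.974, 0.228, -0.001], [0.228, -0.974, 0.001], [-0.001, -0.001, -1.0]]
wrist_force: [0.3, 0.2, -0.1]
width: 0.0601
finger_force: 0.0
```

{"op": "carry_out", "data": {"plan": "-9 60 0 0 0 0;-9 60 0 0 0 0;-9 60 0 0 0 0;-7 40 0 0 0 0;-3 25 0 0 0 0;0 12 0 0 0 0;0 0 0 0 0 0;0 0 0 0 0 0"}}

```text
t: 44.02
tool_pos: [0.5749, -0.3593, 0.1893]
tcp_rot: [[0.973, 0.229, -0.0], [0.229, -0.973, 0.001], [-0.0, -0.001, -1.0]]
wrist_force: [-0.4, 0.1, 0.6]
width: 0.0599
finger_force: 0.0
```

Run:
```python
from h import *
d((.5738,-.3605,.1012))
```

```text
pos [ 0.5749 -0.3593  0.1893] delta tool mm [-1.3  1.  88.1]
```

{"op": "carry_out", "data": {"plan": "-1 0 15 0 0 0;0 0 25 0 0 0;0 0 25 0 0 0;0 0 15 0 0 0;0 0 6 0 0 0;0 0 2 0 0 0;0 0 0 0 0 0;0 0 0 0 0 0"}}

```text
t: 45.02
tool_pos: [0.5742, -0.3612, 0.1025]
tcp_rot: [[0.974, 0.228, 0.001], [0.228, -0.974, -0.001], [0.001, 0.001, -1.0]]
wrist_force: [-0.7, 0.8, 1.0]
width: 0.0597
finger_force: 0.0
```

{"op": "carry_out", "data": {"plan": "0 0 0 0 0 0;0 0 0 0 0 0;0 0 0 0 0 0"}}

```text
t: 45.4
tool_pos: [0.5738, -0.3608, 0.1016]
tcp_rot: [[0.974, 0.228, 0.0], [0.228, -0.974, -0.0], [0.0, 0.0, -1.0]]
wrist_force: [0.1, -0.3, 0.2]
width: 0.0599
finger_force: 0.0
```

{"op": "carry_out", "data": {"plan": "0 0 0 0 0 0;0 0 0 0 0 0;0 0 0 0 0 0;0 0 0 0 0 0;0 0 0 0 0 0;0 0 -5 0 0 0;0 0 -20 0 0 0;0 0 -30 0 0 0", "gripper": 15}}

```text
t: 46.4
tool_pos: [0.5731, -0.3601, 0.1567]
tcp_rot: [[0.974, 0.228, -0.002], [0.228, -0.974, 0.002], [-0.001, -0.002, -1.0]]
wrist_force: [-0.2, -0.5, -4.6]
width: 0.0323
finger_force: 35.0
```

{"op": "carry_out", "data": {"plan": "0 0 -25 0 0 0;4 -14 -5 0 0 0;8 -28 0 0 0 0;11 -38 0 0 0 0;11 -38 0 0 0 0;11 -38 0 0 0 0;11 -38 0 0 0 0;11 -38 0 0 0 0"}}

```text
t: 47.4
tool_pos: [0.5852, -0.117, 0.1858]
tcp_rot: [[0.974, 0.228, -0.001], [0.228, -0.974, 0.001], [-0.001, -0.001, -1.0]]
wrist_force: [0.7, 0.6, -4.7]
width: 0.0322
finger_force: 35.0
```

{"op": "carry_out", "data": {"plan": "11 -38 0 0 0 0;11 -38 0 0 0 0;9 -28 0 0 0 0;7 -20 0 0 0 0;5 -12 0 0 0 0;0 0 0 0 0 0;0 0 0 0 0 0;0 0 0 0 0 0"}}

```text
t: 48.4
tool_pos: [0.5971, 0.0216, 0.1865]
tcp_rot: [[0.974, 0.227, -0.0], [0.227, -0.974, -0.0], [-0.0, 0.0, -1.0]]
wrist_force: [0.1, -0.8, -5.3]
width: 0.0322
finger_force: 35.0
```

Run:
```python
from h import *
d((.5971,.0228,.1015))
```

```text
pos [0.5971 0.0216 0.1865] delta tool mm [ 0.3 -1.2 85. ]
```

{"op": "carry_out", "data": {"plan": "0 0 15 0 0 0;0 0 25 0 0 0;0 0 25 0 0 0;0 0 10 0 0 0;0 0 4 0 0 0;0 0 0 0 0 0;0 0 0 0 0 0;0 0 0 0 0 0"}}

```text
t: 49.4
tool_pos: [0.5976, 0.0225, 0.1084]
tcp_rot: [[0.974, 0.228, 0.002], [0.228, -0.974, -0.0], [0.001, 0.001, -1.0]]
wrist_force: [-0.6, -0.1, -5.3]
width: 0.0323
finger_force: 35.0
```

{"op": "carry_out", "data": {"plan": "0 0 0 0 0 0;0 0 0 0 0 0;0 0 0 0 0 0"}}

```text
t: 49.78
tool_pos: [0.5971, 0.0226, 0.1075]
tcp_rot: [[0.974, 0.228, 0.0], [0.228, -0.974, 0.0], [0.0, -0.0, -1.0]]
wrist_force: [0.0, -0.9, -5.1]
width: 0.032
finger_force: 35.0
```

{"op": "carry_out", "data": {"plan": "0 0 2 0 0 0;0 0 1.5 0 0 0;0 0 1 0 0 0;0 0 0.5 0 0 0;0 0 0.5 0 0 0;0 0 0 0 0 0;0 0 0 0 0 0"}}

```text
t: 50.65
tool_pos: [0.5971, 0.0226, 0.1021]
tcp_rot: [[0.974, 0.228, 0.0], [0.228, -0.974, 0.0], [0.0, 0.0, -1.0]]
wrist_force: [0.3, 0.2, -4.7]
width: 0.0319
finger_force: 35.0
```

{"op": "carry_out", "data": {"plan": "0 0 0.4 0 0 0;0 0 0.3 0 0 0;0 0 0 0 0 0;0 0 0 0 0 0"}}

```text
t: 51.15
tool_pos: [0.5972, 0.0225, 0.1015]
tcp_rot: [[0.974, 0.228, 0.0], [0.228, -0.974, -0.0], [0.0, 0.0, -1.0]]
wrist_force: [0.1, -0.1, -2.7]
width: 0.0321
finger_force: 35.0
```

{"op": "carry_out", "data": {"plan": "0 0 0.3 0 0 0;0 0 0 0 0 0;0 0 0 0 0 0"}}

```text
t: 51.52
tool_pos: [0.5973, 0.0226, 0.1014]
tcp_rot: [[0.974, 0.228, 0.001], [0.228, -0.974, -0.0], [0.001, 0.0, -1.0]]
wrist_force: [-1.7, 0.7, 1.0]
width: 0.0322
finger_force: 35.0
```

{"op": "carry_out", "data": {"plan": "0 0 0 0 0 0;0 0 0 0 0 0;0 0 0 0 0 0;0 0 0 0 0 0;0 0 -20 0 0 0;0 0 -35 0 0 0;0 0 -35 0 0 0;0 0 0 0 0 0", "gripper": 60}}

```text
t: 52.52
tool_pos: [0.5998, 0.0222, 0.1961]
tcp_rot: [[0.974, 0.228, 0.008], [0.228, -0.974, -0.001], [0.008, 0.003, -1.0]]
wrist_force: [-0.1, -0.2, -0.5]
width: 0.0602
finger_force: 0.0
```

{"op": "carry_out", "data": {"plan": "-15 28 0 0 0 0;-28 53 0 0 0 0;-28 53 0 0 0 0;-28 53 0 0 0 0;-28 53 0 0 0 0;-28 53 0 0 0 0;-17 32 0 0 0 0;-8 16 0 0 0 0"}}

```text
t: 53.52
tool_pos: [0.4984, -0.352, 0.1904]
tcp_rot: [[0.974, 0.226, -0.001], [0.226, -0.974, 0.001], [-0.001, -0.001, -1.0]]
wrist_force: [-0.2, -0.1, -0.2]
width: 0.0604
finger_force: 0.0
```

{"op": "carry_out", "data": {"plan": "0 0 0 0 0 0;0 0 0 0 0 0;0 0 0 0 0 0"}}

```text
t: 53.9
tool_pos: [0.5001, -0.3489, 0.1911]
tcp_rot: [[0.973, 0.23, 0.0], [0.23, -0.973, 0.0], [0.0, -0.0, -1.0]]
wrist_force: [-0.2, 0.4, 0.4]
width: 0.0601
finger_force: 0.0
```

Run:
```python
from h import *
d((.4992,-.3516,.1013))
```

```text
pos [ 0.5001 -0.3489  0.1911] delta tool mm [-1.5  2.4 89.8]
```

{"op": "carry_out", "data": {"plan": "0 0 15 0 0 0;0 0 25 0 0 0;0 0 25 0 0 0;0 0 15 0 0 0;0 0 0 0 0 0;0 0 0 0 0 0;0 0 0 0 0 0;0 0 0 0 0 0"}}

```text
t: 54.9
tool_pos: [0.4998, -0.3508, 0.1119]
tcp_rot: [[0.974, 0.228, 0.001], [0.228, -0.974, -0.001], [0.001, 0.001, -1.0]]
wrist_force: [-0.0, 0.4, -0.7]
width: 0.0599
finger_force: 0.0
```

Run:
```python
from h import *
d((.4992,-.3516,.1013))
```

```text
pos [ 0.4998 -0.3508  0.1119] delta tool mm [-0.8  0.6 10.6]
```

{"op": "carry_out", "data": {"plan": "-0.7 0.6 5 0 0 0;0 0 3 0 0 0;0 0 2.2 0 0 0;0 0 0 0 0 0;0 0 0 0 0 0;0 0 0 0 0 0"}}

```text
t: 55.65
tool_pos: [0.499, -0.3512, 0.1009]
tcp_rot: [[0.974, 0.228, 0.0], [0.228, -0.974, -0.0], [0.0, 0.0, -1.0]]
wrist_force: [-0.2, 0.3, -1.2]
width: 0.0599
finger_force: 0.0
```

{"op": "carry_out", "data": {"plan": "0 0 0 0 0 0;0 0 0 0 0 0;0 0 0 0 0 0;0 0 0 0 0 0;0 0 0 0 0 0;0 0 -5 0 0 0;0 0 -20 0 0 0;0 0 -30 0 0 0", "gripper": 15}}

```text
t: 56.65
tool_pos: [0.4983, -0.3505, 0.1563]
tcp_rot: [[0.974, 0.228, -0.002], [0.228, -0.974, 0.002], [-0.001, -0.002, -1.0]]
wrist_force: [0.1, 0.1, -3.3]
width: 0.0321
finger_force: 35.0
```

{"op": "carry_out", "data": {"plan": "0 0 -25 0 0 0;10 -12 -5 0 0 0;20 -23 0 0 0 0;26 -30 0 0 0 0;26 -30 0 0 0 0;26 -30 0 0 0 0;26 -30 0 0 0 0;23 -27 0 0 0 0"}}

```text
t: 57.65
tool_pos: [0.6104, -0.1353, 0.1851]
tcp_rot: [[0.973, 0.229, -0.001], [0.229, -0.973, 0.001], [-0.001, -0.001, -1.0]]
wrist_force: [0.4, -0.9, -3.4]
width: 0.0324
finger_force: 35.0
```

{"op": "carry_out", "data": {"plan": "15 -18 0 0 0 0;12 -16 0 0 0 0;0 0 0 0 0 0;0 0 0 0 0 0;0 0 0 0 0 0;0 0 0 0 0 0"}}

```text
t: 58.4
tool_pos: [0.6287, -0.0998, 0.1859]
tcp_rot: [[0.974, 0.227, -0.0], [0.227, -0.974, -0.0], [-0.0, 0.0, -1.0]]
wrist_force: [0.1, -0.0, -2.6]
width: 0.032
finger_force: 35.0
```

Run:
```python
from h import *
d((.6293,-.0995,.1012))
```

```text
pos [ 0.6287 -0.0998  0.1859] delta tool mm [ 0.7 -0.1 84.7]
```

{"op": "carry_out", "data": {"plan": "0.3 0 15 0 0 0;0 0 25 0 0 0;0 0 25 0 0 0;0 0 10 0 0 0;0 0 4 0 0 0;0 0 0 0 0 0;0 0 0 0 0 0;0 0 0 0 0 0"}}

```text
t: 59.4
tool_pos: [0.6297, -0.0991, 0.1077]
tcp_rot: [[0.974, 0.228, 0.001], [0.228, -0.974, -0.001], [0.001, 0.001, -1.0]]
wrist_force: [0.3, -0.7, -3.8]
width: 0.0318
finger_force: 35.0
```

{"op": "carry_out", "data": {"plan": "0 0 1.5 0 0 0;0 0 1 0 0 0;0 0 1 0 0 0;0 0 0.5 0 0 0;0 0 0.3 0 0 0;0 0 0 0 0 0;0 0 0 0 0 0;0 0 0 0 0 0"}}

```text
t: 60.4
tool_pos: [0.6292, -0.0989, 0.1026]
tcp_rot: [[0.974, 0.228, 0.0], [0.228, -0.974, -0.0], [0.0, 0.0, -1.0]]
wrist_force: [0.1, -0.2, -2.6]
width: 0.032
finger_force: 35.0
```

{"op": "carry_out", "data": {"plan": "0 0.5 0.5 0 0 0;0 0 0.4 0 0 0;0 0 0.3 0 0 0;0 0 0 0 0 0;0 0 0 0 0 0"}}

```text
t: 61.02
tool_pos: [0.6293, -0.0994, 0.1013]
tcp_rot: [[0.974, 0.228, 0.0], [0.228, -0.974, -0.0], [0.0, 0.0, -1.0]]
wrist_force: [0.3, 0.6, -3.2]
width: 0.0326
finger_force: 35.0
```

{"op": "carry_out", "data": {"plan": "0 0 0.3 0 0 0;0 0 0 0 0 0;0 0 0.2 0 0 0;0 0 0 0 0 0;0 0 0 0 0 0"}}

```text
t: 61.65
tool_pos: [0.6293, -0.0994, 0.1009]
tcp_rot: [[0.974, 0.228, 0.0], [0.228, -0.974, -0.0], [0.0, 0.0, -1.0]]
wrist_force: [-0.7, 0.1, -2.8]
width: 0.0322
finger_force: 35.0
```

{"op": "carry_out", "data": {"plan": "0 0 0.3 0 0 0;0 0 0 0 0 0;0 0 0.2 0 0 0;0 0 0 0 0 0;0 0 0 0 0 0"}}

```text
t: 62.28
tool_pos: [0.6296, -0.0995, 0.1008]
tcp_rot: [[0.974, 0.228, 0.001], [0.228, -0.974, -0.0], [0.001, 0.001, -1.0]]
wrist_force: [-1.2, -0.8, 2.7]
width: 0.0322
finger_force: 35.0
```

{"op": "carry_out", "data": {"plan": "0 0 0 0 0 0;0 0 0 0 0 0;0 0 0 0 0 0;0 0 0 0 0 0;0 0 -20 0 0 0;0 0 -35 0 0 0;0 0 -35 0 0 0;0 0 0 0 0 0", "gripper": 60}}

```text
t: 63.28
tool_pos: [0.6319, -0.1002, 0.1957]
tcp_rot: [[0.974, 0.228, 0.008], [0.228, -0.974, -0.003], [0.007, 0.005, -1.0]]
wrist_force: [-0.0, -0.1, 0.1]
width: 0.0601
finger_force: 0.0
```

{"op": "carry_out", "data": {"plan": "-24 18 0 0 0 0;-48 36 0 0 0 0;-48 36 0 0 0 0;-48 36 0 0 0 0;-48 36 0 0 0 0;-27 20 0 0 0 0;-12 9 0 0 0 0;0 0 0 0 0 0"}}

```text
t: 64.28
tool_pos: [0.4243, -0.3435, 0.1901]
tcp_rot: [[0.974, 0.227, -0.0], [0.227, -0.974, 0.001], [0.0, -0.001, -1.0]]
wrist_force: [0.4, 0.4, 0.3]
width: 0.0601
finger_force: 0.0
```

{"op": "carry_out", "data": {"plan": "0 0 15 0 0 0;0 0 25 0 0 0;0 0 25 0 0 0;0 0 15 0 0 0;0 0 0 0 0 0;0 0 0 0 0 0;0 0 0 0 0 0;0 0 0 0 0 0"}}

```text
t: 65.28
tool_pos: [0.4248, -0.3439, 0.1111]
tcp_rot: [[0.974, 0.228, 0.001], [0.228, -0.974, -0.001], [0.001, 0.001, -1.0]]
wrist_force: [0.5, 1.0, 0.1]
width: 0.0597
finger_force: 0.0
```

Run:
```python
from h import *
d((.4245,-.3435,.1011))
```

```text
pos [ 0.4248 -0.3439  0.1111] delta tool mm [-0.2 -0.4 10. ]
```

{"op": "carry_out", "data": {"plan": "0 -0.3 5 0 0 0;0 0 3 0 0 0;0 0 2 0 0 0;0 0 0 0 0 0;0 0 0 0 0 0;0 0 0 0 0 0"}}

```text
t: 66.03
tool_pos: [0.4245, -0.3432, 0.1004]
tcp_rot: [[0.974, 0.228, 0.0], [0.228, -0.974, -0.0], [0.0, 0.0, -1.0]]
wrist_force: [0.9, -0.8, -1.1]
width: 0.0602
finger_force: 0.0
```

{"op": "carry_out", "data": {"plan": "0 0 0 0 0 0;0 0 0 0 0 0;0 0 0 0 0 0;0 0 0 0 0 0;0 0 0 0 0 0;0 0 -5 0 0 0;0 0 -20 0 0 0;0 0 -30 0 0 0", "gripper": 15}}

```text
t: 67.03
tool_pos: [0.4234, -0.3418, 0.1542]
tcp_rot: [[0.974, 0.228, -0.003], [0.228, -0.974, 0.004], [-0.002, -0.004, -1.0]]
wrist_force: [0.1, -0.7, -3.5]
width: 0.0321
finger_force: 35.0
```

{"op": "carry_out", "data": {"plan": "0 0 -25 0 0 0;9 -12 -5 0 0 0;18 -24 0 0 0 0;24 -32 0 0 0 0;24 -32 0 0 0 0;24 -32 0 0 0 0;24 -32 0 0 0 0;24 -32 0 0 0 0"}}

```text
t: 68.03
tool_pos: [0.5223, -0.116, 0.1836]
tcp_rot: [[0.974, 0.228, -0.003], [0.228, -0.974, 0.002], [-0.002, -0.002, -1.0]]
wrist_force: [-0.3, -0.4, -3.4]
width: 0.0323
finger_force: 35.0
```

{"op": "carry_out", "data": {"plan": "21 -28 0 0 0 0;12 -16 0 0 0 0;10 -11 0 0 0 0;0 0 0 0 0 0;0 0 0 0 0 0;0 0 0 0 0 0;0 0 0 0 0 0"}}

```text
t: 68.9
tool_pos: [0.5522, -0.0562, 0.1854]
tcp_rot: [[0.974, 0.227, 0.0], [0.227, -0.974, -0.0], [0.0, 0.0, -1.0]]
wrist_force: [-0.0, 0.2, -4.2]
width: 0.0322
finger_force: 35.0
```

Run:
```python
from h import *
d((.5522,-.0557,.1011))
```

```text
pos [ 0.5522 -0.0562  0.1854] delta tool mm [ 0.1 -0.4 84.3]
```

{"op": "carry_out", "data": {"plan": "0 0 15 0 0 0;0 0 25 0 0 0;0 0 25 0 0 0;0 0 10 0 0 0;0 0 4 0 0 0;0 0 0 0 0 0;0 0 0 0 0 0;0 0 0 0 0 0"}}

```text
t: 69.9
tool_pos: [0.5528, -0.0556, 0.1071]
tcp_rot: [[0.974, 0.228, 0.001], [0.228, -0.974, -0.0], [0.001, 0.001, -1.0]]
wrist_force: [-0.0, -0.1, -3.7]
width: 0.0326
finger_force: 35.0
```

{"op": "carry_out", "data": {"plan": "0 0 1.5 0 0 0;0 0 1 0 0 0;0 0 1 0 0 0;0 0 0.5 0 0 0;0 0 0.3 0 0 0;0 0 0 0 0 0;0 0 0 0 0 0;0 0 0 0 0 0"}}

```text
t: 70.9
tool_pos: [0.5523, -0.0555, 0.1021]
tcp_rot: [[0.974, 0.228, 0.0], [0.228, -0.974, -0.0], [0.0, 0.0, -1.0]]
wrist_force: [-0.1, 0.3, -4.4]
width: 0.0321
finger_force: 35.0
```

{"op": "carry_out", "data": {"plan": "0 0 0.7 0 0 0;0 0 0.4 0 0 0;0 0 0.3 0 0 0;0 0 0 0 0 0;0 0 0.3 0 0 0;0 0 0 0 0 0;0 0 0 0 0 0"}}

```text
t: 71.78
tool_pos: [0.5523, -0.0555, 0.1004]
tcp_rot: [[0.974, 0.228, 0.0], [0.228, -0.974, -0.0], [0.0, 0.0, -1.0]]
wrist_force: [-0.2, 0.0, -4.5]
width: 0.0327
finger_force: 35.0
```

{"op": "carry_out", "data": {"plan": "0 0 0.4 0 0 0;0 0 0 0 0 0;0 0 0.3 0 0 0;0 0 0 0 0 0;0 0 0 0 0 0"}}

```text
t: 72.4
tool_pos: [0.5527, -0.0556, 0.1004]
tcp_rot: [[0.974, 0.228, 0.001], [0.228, -0.974, -0.0], [0.001, 0.0, -1.0]]
wrist_force: [-2.5, 1.5, 6.4]
width: 0.0323
finger_force: 35.0
```

{"op": "carry_out", "data": {"plan": "0 0 -0.3 0 0 0;0 0 0 0 0 0;0 0 0 0 0 0;0 0 0 0 0 0;0 0 -20 0 0 0;0 0 -35 0 0 0;0 0 -40 0 0 0;0 0 0 0 0 0", "gripper": 60}}

```text
t: 73.4
tool_pos: [0.5546, -0.0562, 0.1987]
tcp_rot: [[0.974, 0.228, 0.007], [0.228, -0.974, -0.002], [0.006, 0.004, -1.0]]
wrist_force: [-0.0, 0.3, -1.3]
width: 0.0599
finger_force: 0.0
```

{"op": "carry_out", "data": {"plan": "-20 15 0 0 0 0;-44 33 0 0 0 0;-44 33 0 0 0 0;-44 33 0 0 0 0;-44 33 0 0 0 0;-44 33 0 0 0 0;-44 33 0 0 0 0;-44 33 0 0 0 0"}}

```text
t: 74.4
tool_pos: [0.2873, -0.3704, 0.1939]
tcp_rot: [[0.974, 0.228, -0.0], [0.228, -0.974, 0.001], [-0.0, -0.001, -1.0]]
wrist_force: [-0.5, -1.4, 1.0]
width: 0.0603
finger_force: 0.0
```

{"op": "carry_out", "data": {"plan": "-44 33 0 0 0 0;-44 33 0 0 0 0;-44 33 0 0 0 0;-20 15 0 0 0 0;0 0 0 0 0 0;0 0 0 0 0 0;0 0 0 0 0 0"}}

```text
t: 75.28
tool_pos: [0.1681, -0.5142, 0.1948]
tcp_rot: [[0.973, 0.23, 0.0], [0.23, -0.973, 0.0], [0.0, -0.0, -1.0]]
wrist_force: [-0.7, -0.6, 0.4]
width: 0.06
finger_force: 0.0
```

Run:
```python
from station import camera,robot
from h import *
t=camera("top");a=cv2.imread("pics/top0.png");b=t["color"][:,:,::-1].copy();cv2.imwrite("pics/final.png",b)
R=dict(green=(258,177,20,20),amber=(322,159,20,20),red=(301,200,22,21),bl=(269,216,23,24),br=(325,200,23,24))
for k,(x,y,w,h) in R.items():
    g0,g1=a,b
    r=cv2.matchTemplate(cv2.resize(b[y-8:y+h+8,x-8:x+w+8],None,fx=4,fy=4,interpolation=cv2.INTER_CUBIC),cv2.resize(a[y:y+h,x:x+w],None,fx=4,fy=4,interpolation=cv2.INTER_CUBIC),cv2.TM_CCOEFF_NORMED)
    _,m,_,l=cv2.minMaxLoc(r);print(k,m.__round__(3),"shift px",(l[0]-32)/4,(l[1]-32)/4)
h=cv2.cvtColor(b,cv2.COLOR_BGR2HSV);m=((h[...,0]>100)&(h[...,0]<125)&(h[...,1]>150)&(h[...,2]>60)).astype("uint8")
N,l,st,ce=cv2.connectedComponentsWithStats(m)
for i in range(1,N):
    if st[i][4]>60:print(st[i],ce[i],ray(t,ce[i],.11))
s=robot.observe();print(s["t"],s["tool_pos"],s["wrist_force"])
```

```text
green 0.994 shift px 0.0 0.0
amber 0.997 shift px 0.0 0.0
red 0.975 shift px 0.0 0.25
bl 0.998 shift px 0.0 0.0
br 0.997 shift px 0.0 0.0
[ 98 226  22  21 356] [108.57865169 235.74438202] [0.51292011 0.34892805]
[  0 240   9  64 185] [  5.67027027 266.80540541] [0.45538132 0.55187757]
[  0 306   9  18  64] [  4.640625 318.734375] [0.35457999 0.54448037]
75.325 [ 0.16800895 -0.51442164  0.19494778] [ 0.12344118 -0.20078331 -0.74740005]
```

```bash
python3 -c "
from station import ticket
print(ticket.finish_job())"
```

```text
the job is handed in; nothing more can be done
None
```

The job is handed in at about 75 s: the golden jar stands within about 2 mm of the pan centre, and in the top view all three bottles are back within about 0.5 mm of where they stood, with the brown jars unmoved.

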